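# Unpack the amber bottle from the delivery carton and hold it up

## Task

Swing both long flaps of the delivery carton open, well back past upright, then take the amber bottle (white cap) and lift it up out of the carton, keeping it upright. Finish while holding it still and upright in the air above the carton, its bottom about 3 to 5 cm above the carton's walls: do not put it down or let go. Leave the white bottle with the red cap standing in the carton and leave the things on the worktop alone.

Things in the scene. Friction and masses are not known exactly. Their poses are not given: they have to be found in the camera images.
- carton: Cardboard carton, fixed, 208 (its x) x 138 (its y) x 150 mm high to the top of its walls; board 4 mm. Origin: centre of underside, z up. Inside, a grey tray 45 mm high with two square wells 74 mm wide at x = +50 and -50 mm, y = 0; in each a bottle stands on the carton's floor, 4 mm above the worktop. Short end flaps are already folded down outside (out to x = +-122 mm).
- flap_left (a joint): Long flap hinged on top of the carton's +y wall: 0 closed (level, inward), 1.57 upright, 2.9 laid outward (stop). 200 mm along x, 50 mm from hinge to free edge, 4 mm thick. Stays where left (0.02 N m friction). Starts ajar, 0.6 to 1.05 rad: a closed gripper fits between the free edges and can push each out from inside, rising along its arc (a level push on a low flap jams).
- flap_right (a joint): The same for the flap hinged on the carton's -y wall.
- flap_left_hinge (a point): Middle of the left flap's hinge line (which runs along the carton's x), at carton x = 0, y = +67, z = 153 mm; axes as the carton's.
- flap_right_hinge (a point): Middle of the right flap's hinge line, at carton x = 0, y = -67, z = 153 mm.
- amber_bottle: The bottle to take out: amber, white screw cap, 135 mm tall, body 64 mm in diameter, 0.13 to 0.27 kg. The cap (fixed on) is 32 mm in diameter and takes up the top 19 mm, 116 to 135 mm above the bottom, a sloping shoulder below it. Origin: centre of its underside, z up along its axis. It stands in either well.
- white_bottle: The bottle to leave: white reagent bottle with a red cap, 125 mm tall, 60 mm in diameter, cap 30 mm in diameter. Origin: centre of its underside. It stands in the other well.
- bench_timer: White-grey bench timer, 64 x 66 x 19 mm, on the worktop; leave alone. Origin: centre of its underside.
- labels: White roll of labels lying flat, 91 mm in diameter, 40 mm high; leave alone. Origin: centre of its underside.
- tape: Blue roll of tape lying flat, 52 mm in diameter, 19 mm high; leave alone. Origin: centre of its underside.
Mind the look-alikes: they are no part of the job. Leave any pink look-alike of the amber_bottle alone. Leave any blue look-alike of the white_bottle alone.

How it is judged:
By the outcome, as a careful person would: the job done as asked, in the order asked, and still so for the second after the job is handed in, while the arm keeps its last pose, push and grip.
It also fails if it takes over 53 s, if anything falls off the work surface, if the arm or the gripper's body presses on something with over 40 N, if the wrist force passes 120 N, or if a joint passes its speed limit or range.

## Robot

A 6-joint arm with a two-finger parallel gripper is mounted at the origin on a cart in front of the work surface, level with it; the furniture and walls round the work are solid. World frame = base frame: x ahead of the robot, y to its left, z up, the work surface at z = 0. Lengths are in mm, angles in rad, forces in N, time in s.
With the tool pointing down it reaches from about 350 to 925 mm from the base axis. Payload 6.4 kg.
Tool frame: the origin (TCP) lies midway between the tips of the shut fingers; the grasp point (between the pads) lies 19 mm behind it; z points along the fingers, y is the line along which they close (so a half turn about z gives the same grasp; the last joint's range is limited). The gripper opens to 94 mm and grips with 3 to 60 N. Pads are 16 mm wide; open, the fingers measure 119 mm over their backs; the gripper's body (75 mm by 177 mm) begins 78 mm behind the grasp point.
Start: joints at [1.064, 0.245, 1.558, -0, 1.339, -0.174], TCP at [212.346, 614.347, 205.455] pointing down, gripper open.
Joint ranges: [-3.13, 3.13], [-1.02, 2.26], [0.13, 2.54], [-0.95, 4.09], [0.21, 2.88], [-2.74, 2.74]. Speed limits (rad/s): [2.57, 2.57, 3.14, 3.14, 3.14, 3.14].

## Interface

Orientations are given as a rotation vector (axis times angle).
In Python, from station import robot, cams gives the robot as it stands.
- The arm moves only by the tool move_arm, never from a script. Its argument "targets" is a list of rows, each a list of 3 entries, a list of its own where there are three numbers: the shift along the tool's x, y, z in cm, then the turn, a rotation vector about the tool's x, y, z in degrees, then the finger opening in cm, from 0 to 9.4. A call has 1 to 12 rows; each row is the pose to reach, as a shift and turn from the pose commanded when the call began, along the tool's axes at that moment; what a row does not reach only later rows make up. A row lasts 1/12 s, in which the tool goes at most 41.7 mm and 7.16 degrees, less where a joint would pass 70% of its speed; a pose out of reach is approached as far as the arm can. A call with a gripper value outside its range is refused whole. The fingers move at their own pace and stop on an object; "force" is the grip in N (left out, the last holds). Time passes only in rows, so rows that repeat a pose let the fingers close. It gives the time, the measured TCP pose, the force, the opening and the grip force at its end, in the units of the state.
- robot.sense(): the state, without advancing time (a new reading comes with each control period).
- cams.snapshot(name): name is "side" or "top"; returns the picture (400x640x3 uint8, red, green, blue); there is no depth.
- cams.camera_info(name): a dict with "vfov" (degrees; the focal length in pixels is half the picture's height over the tangent of half this angle, whatever the lens; pixels are square), "cx", "cy" (the principal point, pixels), "extrinsics" (4x4, takes a point from world to camera coordinates). Camera axes: x right, y down, z forward; pixel columns grow to the right and rows downward; lengths in mm; the calibration is good to about 2 mm. A picture is of the moment at which its call begins. camera_info takes no time and is no camera call.
- robot.job_done(): hands the job in; it is judged then, once.
The state is a dict: "t": time; "joints": joint angles; "qd": joint speeds; "effort": joint torques, N m; "position": TCP position; "ee_rot": TCP orientation; "contact_force": force on the tool from outside, world axes, zero at the start; "wrist_torque": the same for the moment, N m; "grip_width": finger opening in mm; "grip_force": force on a finger pad.
Only numpy, scipy, OpenCV 4.12 (cv2) and the standard library are available. Lean on these libraries where they do the work, as an engineer would, in place of code of your own. Each camera call takes 0.05 s, during which the arm holds its last target. There are 200 camera calls.

## Working session

There is one attempt and no reset: what is moved stays moved. The work goes in short steps, Python scripts to look and compute and a tool call to move; the robot and the scene stay as the last step left them, time stands still between calls to the robot, and variables do not carry over. Pictures are saved under pics/ and viewed, at most 10 in all, crops included, and the job is handed in when it is done.

Besides the shell and the picture viewer there is one more tool, called after "Call:" by a JSON object that holds its "method" and its "body". move_arm: Moves the arm, as the interface text tells. Its arguments: {"type":"object","properties":{"targets":{"type":"array","items":{"type":"array"}},"force":{"type":"number"}},"required":["targets"]}

```bash
mkdir -p pics; python3 - <<'E'
from station import robot,cams
import cv2,numpy as np
for n in("top","side"):
    im=cams.snapshot(n); cv2.imwrite(f"pics/{n}0.png",im[:,:,::-1]); 
    c=cams.camera_info(n); print(n,{k:(np.round(v,3).tolist() if k=='extrinsics' else v) for k,v in c.items()})
s=robot.sense(); print(s)
E
```

```text
top {'vfov': 52.379010558216194, 'cx': 317.9051588396681, 'cy': 203.75388457056118, 'extrinsics': [[-0.008, -1.0, -0.002, -17.196], [-0.995, 0.008, -0.096, 579.846], [0.096, 0.001, -0.995, 1546.411], [0.0, 0.0, 0.0, 1.0]]}
side {'vfov': 57.11279817656172, 'cx': 326.0183207187812, 'cy': 200.00388256601477, 'extrinsics': [[-0.847, -0.532, 0.011, 489.433], [-0.465, 0.73, -0.5, 328.262], [0.258, -0.429, -0.866, 1044.056], [0.0, 0.0, 0.0, 1.0]]}
{'t': 0.1, 'joints': array([ 1.06392817e+00,  2.45717851e-01,  1.55888707e+00, -8.96714874e-06,
        1.33866157e+00, -1.74108340e-01]), 'qd': array([ 0.00064251, -0.00047387, -0.00219263,  0.00212278, -0.00157497,
       -0.00109965]), 'effort': array([ 4.47300044e-04, -4.16915202e+01, -3.15525949e+01,  6.87331147e-02,
        3.09637701e-02, -2.77006484e-05]), 'position': array([212.06475127, 613.87249158, 204.47512476]), 'ee_rot': array([-5.20195078e-01, -3.09766608e+00,  2.48245737e-03]), 'contact_force': array([ 0.18821201, -0.82800707,  0.61273208]), 'wrist_torque': array([-0.0162734 ,  0.04138584, -0.00964485]), 'grip_force': 0.0, 'grip_width': 94.13371639100214}
```

View pics/top0.png

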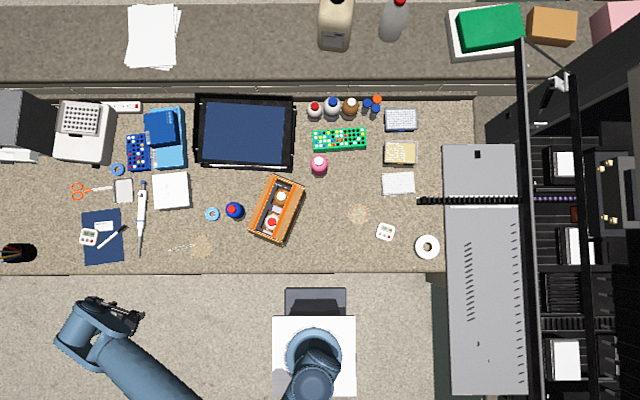

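View pics/side0.png

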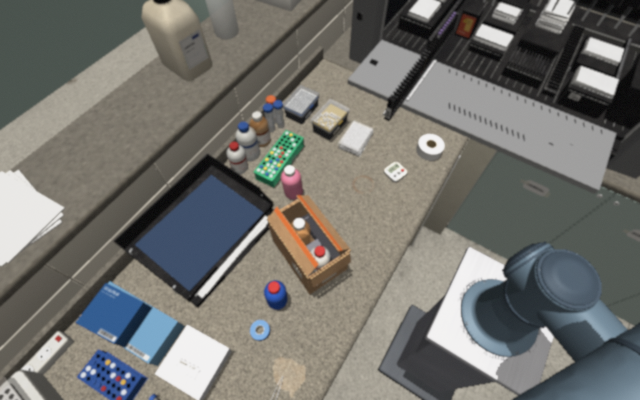

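The top view shows the carton at about (277,208), with a white cap near (281,196) and a red cap near (271,222) inside. A pink look-alike stands at (319,163) and a blue one at (235,210). I'll enlarge the carton to confirm.

```bash
python3 - <<'E'
import cv2,numpy as np
a=cv2.imread('pics/top0.png')[165:255,235:325]; b=cv2.imread('pics/side0.png')[190:295,260:360]
cv2.imwrite('pics/c0.png',np.hstack([cv2.resize(a,(400,400),interpolation=cv2.INTER_CUBIC),cv2.resize(b,(381,400),interpolation=cv2.INTER_CUBIC)]))
E
```

```text
(no output)
```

View pics/c0.png

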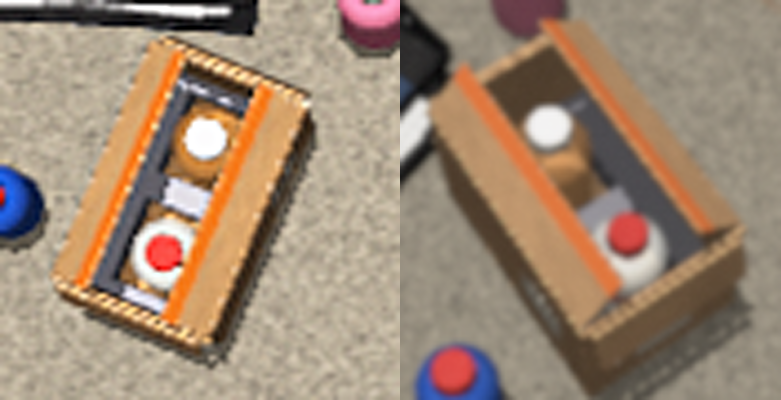

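Inside the carton, the amber bottle with the white cap (top px ~(281.5,196)) is in the far well. The white bottle with the red cap (~(272,222)) is in the near well. The pink-bodied bottle (319,163) and the blue one (235,210) stand outside and are look-alikes. The amber body under the white cap is clear in both crops, so that is the target.

```bash
cat > h.py <<'E'
import numpy as np,cv2
from station import robot,cams
def ray(n,uv):
    c=cams.camera_info(n);f=200/np.tan(np.radians(c['vfov']/2));E=np.array(c['extrinsics'])
    d=E[:3,:3].T@np.array([(uv[0]-c['cx'])/f,(uv[1]-c['cy'])/f,1]);return -E[:3,:3].T@E[:3,3],d
def plane(n,uv,z):
    o,d=ray(n,uv);return o+d*(z-o[2])/d[2]
def tri(ua,ub):
    o1,d1=ray('top',ua);o2,d2=ray('side',ub)
    s=np.linalg.lstsq(np.c_[d1,-d2],o2-o1,rcond=None)[0];p,q=o1+d1*s[0],o2+d2*s[1]
    return (p+q)/2,np.linalg.norm(p-q)
def blobs(m,roi,amin=12):
    x0,y0,x1,y1=roi;mm=np.zeros_like(m,np.uint8);mm[y0:y1,x0:x1]=m[y0:y1,x0:x1]
    k,l,s,c=cv2.connectedComponentsWithStats(mm.astype(np.uint8),connectivity=4)
    return [(c[i].round(1),s[i][4],np.argwhere(l==i)[:,::-1]) for i in range(1,k) if s[i][4]>=amin]
def masks(im):
    h=cv2.cvtColor(im,cv2.COLOR_BGR2HSV).astype(int);H,S,V=h[...,0],h[...,1],h[...,2]
    return dict(orange=(H>=5)&(H<=14)&(S>170)&(V>150),red=((H<4)|(H>174))&(S>150)&(V>120),white=(S<30)&(V>215))
E
python3 - <<'E'
from h import *
ROI=dict(top=(245,172,308,246),side=(268,195,352,290))
for n in ROI:
    m=masks(cv2.imread(f'pics/{n}0.png'))
    for k in m:
        for c,a,p in blobs(m[k],ROI[n]):
            e=''
            if k=='orange':
                r=cv2.minAreaRect(p.astype(np.float32));e=cv2.boxPoints(r).round(1).tolist()
            z={'orange':185,'red':129,'white':139}[k]
            print(n,k,c,a,plane(n,c,z).round(1),e)
for u in [(272.1,174.4),(304.8,187.5),(282.7,242.6),(247.4,229.1)]: print(plane('top',u,150).round(1))
E
```

```text
top orange [263.3 203. ] 132 [568.6 168.4 185. ] [[251.0, 228.10000610351562], [273.29998779296875, 176.6999969482422], [276.0, 177.89999389648438], [253.60000610351562, 229.3000030517578]]
top orange [283.6 210.5] 184 [541.9  97.7 185. ] [[270.70001220703125, 236.0], [292.79998779296875, 183.5], [296.1000061035156, 184.89999389648438], [274.0, 237.39999389648438]]
top red [271.4 221.6] 50 [506.6 146.5 129. ] 
top white [280.8 195.7] 62 [599.2 111.7 139. ] 
top white [276.7 208.9] 48 [551.5 126.4 139. ] 
top white [270.7 221. ] 72 [508.2 147.8 139. ] 
top white [267.3 231.9] 19 [469.3 159.8 139. ] 
side orange [295.8 237.3] 205 [566.1 170.7 185. ] [[274.6000061035156, 210.0], [277.29998779296875, 208.10000610351562], [317.29998779296875, 264.29998779296875], [314.6000061035156, 266.29998779296875]]
side orange [331.6 238.1] 23 [486.2 122.7 185. ] [[326.5, 232.39999389648438], [327.6000061035156, 231.5], [336.6000061035156, 243.5], [335.5, 244.39999389648438]]
side red [319.4 251.1] 71 [506.  151.1 129. ] 
side red [273.5 285.9] 70 [554.2 295.5 129. ] 
side white [298.5 222.8] 74 [598.9 114.5 139. ] 
side white [321.2 259.1] 31 [487.4 171.1 139. ] 
[675.2 142.1 150. ]
[626.8  24.7 150. ]
[430.8 103.8 150. ]
[479.5 229.2 150. ]
```

Call:
{"method": "move_arm", "body": {"targets": [[[-3, -2, -2.5], [0, 0, 1], 0], [[-6, -4.3, -5], [0, 0, 2], 0], [[-9, -6.4, -6], [0, 0, 3], 0], [[-12.2, -8.6, -6], [0, 0, 4], 0], [[-15.4, -10.9, -6], [0, 0, 4], 0], [[-18.6, -13.2, -6], [0, 0, 4], 0], [[-21.8, -15.5, -6], [0, 0, 4], 0], [[-25, -17.7, -6], [0, 0, 4], 0], [[-28.2, -20, -6], [0, 0, 4], 0], [[-31.4, -22.3, -6], [0, 0, 4], 0], [[-34.6, -24.5, -6], [0, 0, 4], 0], [[-37.8, -26.8, -6], [0, 0, 4], 0]]}}

```text
t: 1.1
position: [482.6, 235.8, 265.2]
ee_rot: [-0.628, -3.078, 0.0]
contact_force: [-0.3, 0.1, -0.1]
grip_width: 17.5
grip_force: 0.0
```

Call:
{"method": "move_arm", "body": {"targets": [[[-3.6, -2.2, 0], [0, 0, 0], 0], [[-7.2, -4.4, 0], [0, 0, 0], 0], [[-10.8, -6.6, 0], [0, 0, 0], 0], [[-10.8, -6.6, 0], [0, 0, 0], 0]]}}

```text
t: 1.43
position: [558.2, 129.2, 264.7]
ee_rot: [0.638, 3.076, -0.003]
contact_force: [1.0, 0.0, 0.0]
grip_width: 0.2
grip_force: 0.0
```

```bash
python3 - <<'E'
from h import *
a=cams.snapshot('top')[165:255,235:325,::-1];b=cams.snapshot('side')[190:295,260:360,::-1]
cv2.imwrite('pics/c1.png',np.hstack([cv2.resize(a,(400,400),interpolation=cv2.INTER_CUBIC),cv2.resize(b,(381,400),interpolation=cv2.INTER_CUBIC)]))
print(robot.sense()['position'])
E
```

```text
[555.74667297 133.37532756 264.70785346]
```

View pics/c1.png

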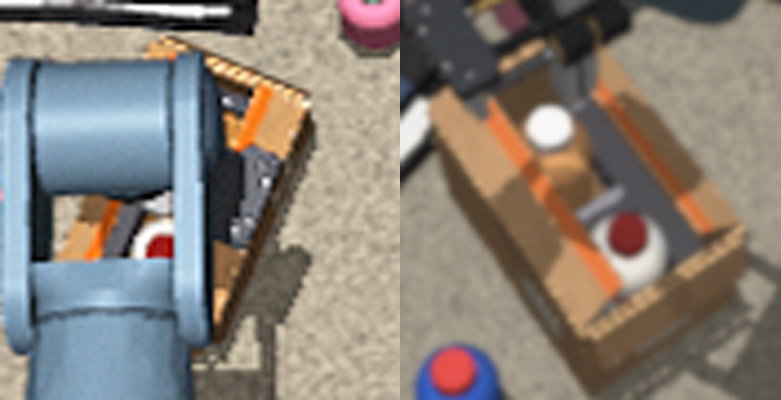

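The closed fingers hover over the gap, with the tip at side crop ~(575,100). Now I'll push the left flap along its arc.

Call:
{"method": "move_arm", "body": {"targets": [[[0, 0, 4], [0, 0, 0], 0], [[0, 0, 8], [0, 0, 0], 0], [[0, 1.5, 8.4], [0, 0, 0], 0], [[0, 2.2, 8.2], [0, 0, 0], 0], [[0, 3.0, 7.9], [0, 0, 0], 0], [[0, 3.9, 7.7], [0, 0, 0], 0], [[0, 4.8, 7.6], [0, 0, 0], 0], [[0, 5.6, 7.7], [0, 0, 0], 0], [[0, 6.3, 7.9], [0, 0, 0], 0], [[0, 6.9, 8.3], [0, 0, 0], 0], [[0, 7.4, 8.8], [0, 0, 0], 0], [[0, 7.9, 9.4], [0, 0, 0], 0]]}}

```text
t: 2.53
position: [586.9, 207.7, 171.1]
ee_rot: [0.628, 3.078, 0.0]
contact_force: [0.3, 0.1, 1.9]
grip_width: 0.7
grip_force: 0.6
```

Call:
{"method": "move_arm", "body": {"targets": [[[0, 0.3, 0.4], [0, 0, 0], 0], [[0, 0.4, 0.6], [0, 0, 0], 0], [[0, -0.5, -2], [0, 0, 0], 0], [[0, -2, -5], [0, 0, 0], 0], [[0, -5, -7], [0, 0, 0], 0], [[0, -8, -8], [0, 0, 0], 0], [[0, -8, -8], [0, 0, 0], 0]]}}

```text
t: 3.12
position: [555.5, 130.6, 254.6]
ee_rot: [0.632, 3.072, -0.0]
contact_force: [-0.4, 0.2, -0.3]
grip_width: 0.1
grip_force: 0.0
```

```bash
python3 - <<'E'
from h import *
b=cams.snapshot('side')[170:310,240:380,::-1]
cv2.imwrite('pics/c2.png',cv2.resize(b,(500,500),interpolation=cv2.INTER_CUBIC))
print(robot.sense()['position'])
E
```

```text
[555.45267097 132.0750013  252.94625874]
```

View pics/c2.png

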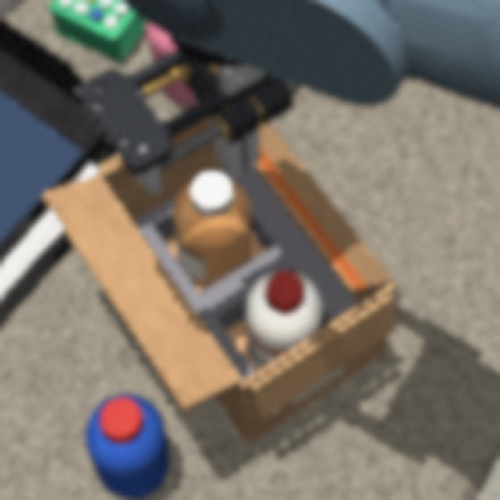

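The left flap lies well back, with its outer edge now at lower left in the crop, (45,195)–(185,405). The bottles are undisturbed. The right flap is next.

Call:
{"method": "move_arm", "body": {"targets": [[[0, -0.3, 4], [0, 0, 0], 0], [[0, -0.5, 8], [0, 0, 0], 0], [[0, -1.2, 8.3], [0, 0, 0], 0], [[0, -2.1, 8.2], [0, 0, 0], 0], [[0, -2.75, 7.6], [0, 0, 0], 0], [[0, -3.55, 7.0], [0, 0, 0], 0], [[0, -4.45, 6.6], [0, 0, 0], 0], [[0, -5.2, 6.4], [0, 0, 0], 0], [[0, -6.05, 6.3], [0, 0, 0], 0], [[0, -6.9, 6.3], [0, 0, 0], 0], [[0, -7.55, 6.5], [0, 0, 0], 0], [[0, -8.15, 6.9], [0, 0, 0], 0]]}}

```text
t: 4.17
position: [523.2, 57.7, 182.8]
ee_rot: [0.629, 3.077, -0.0]
contact_force: [-0.4, 0.4, 0.6]
grip_width: 0.5
grip_force: 0.3
```

Call:
{"method": "move_arm", "body": {"targets": [[[0, -0.5, 0.5], [0, 0, 0], 0], [[0, -1, 1.1], [0, 0, 0], 0], [[0, -1.3, 1.5], [0, 0, 0], 0], [[0, -1.3, 1.7], [0, 0, 0], 0], [[0, -0.3, -1.5], [0, 0, 0], 2], [[0, 1, -5], [0, 0, 0], 4], [[0, 4, -7], [0, 0, 0], 6], [[0, 7, -8], [0, 0, 0], 6], [[0, 7.6, -8], [0, 0, 0], 6], [[0, 7.6, -8], [0, 0, 0], 6]]}}

```text
t: 5.0
position: [553.3, 130.0, 262.4]
ee_rot: [0.624, 3.079, -0.0]
contact_force: [-0.0, -0.8, -1.5]
grip_width: 37.1
grip_force: 0.0
```

```bash
python3 - <<'E'
from h import *
im=cams.snapshot('side')[...,::-1].copy();cv2.imwrite('pics/side3.png',im)
b=im[170:310,240:380]
cv2.imwrite('pics/c3.png',cv2.resize(b,(500,500),interpolation=cv2.INTER_CUBIC))
m=masks(im)
for k in('white','red'):
  for c,a,p in blobs(m[k],(268,195,352,290)): print(k,c,a,plane('side',c,139).round(1))
s=robot.sense();print(s['position'],s['ee_rot'],s['grip_width'])
E
```

```text
white [298.5 223.6] 64 [597.4 116.6 139. ]
white [318.2 259. ] 72 [494.3 175.1 139. ]
red [319.6 250.3] 49 [504.5 152.3 139. ]
red [273.5 285.9] 70 [551.5 297.3 139. ]
[552.51693345 128.89985636 261.31091779] [-6.25214314e-01 -3.07687395e+00  1.42608585e-03] 40.90460494531977
```

View pics/c3.png

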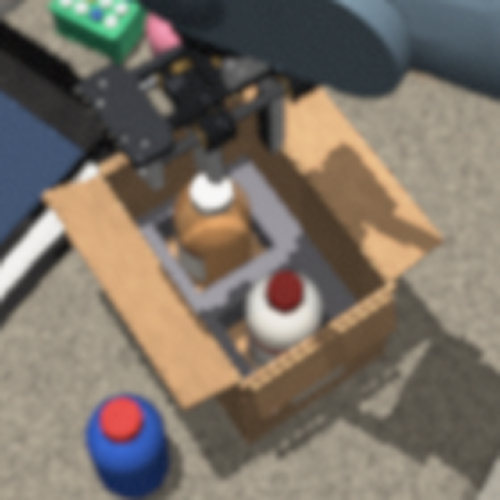

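Both flaps now lie back outward. The white cap is still in place, so I'll move over it and descend.

Call:
{"method": "move_arm", "body": {"targets": [[[-2.5, 0.2, 2], [0, 0, 0], 6], [[-4.95, 0.3, 5], [0, 0, 0], 6], [[-4.95, 0.3, 8], [0, 0, 0], 6], [[-4.95, 0.3, 10], [0, 0, 0], 6], [[-4.95, 0.3, 11.5], [0, 0, 0], 6], [[-4.95, 0.3, 12.5], [0, 0, 0], 6], [[-4.95, 0.3, 13.3], [0, 0, 0], 6], [[-4.95, 0.3, 13.9], [0, 0, 0], 6], [[-4.95, 0.3, 13.9], [0, 0, 0], 6]]}}

```text
t: 5.8
position: [599.0, 111.5, 122.4]
ee_rot: [-0.628, -3.076, 0.001]
contact_force: [-0.3, -0.1, -0.0]
grip_width: 60.1
grip_force: 0.0
```

```bash
python3 - <<'E'
from h import *
a=cams.snapshot('top')[165:255,235:325,::-1];b=cams.snapshot('side')[180:270,250:340,::-1]
cv2.imwrite('pics/c4.png',np.hstack([cv2.resize(x,(400,400),interpolation=cv2.INTER_CUBIC) for x in(a,b)]))
s=robot.sense();print(s['position'],s['ee_rot'],s['grip_width'],s['contact_force'])
E
```

```text
[600.07401821 111.78239924 124.11018411] [6.28051901e-01 3.07718767e+00 2.29830333e-04] 59.90469842380379 [0.56815914 0.82895949 0.32181063]
```

View pics/c4.png

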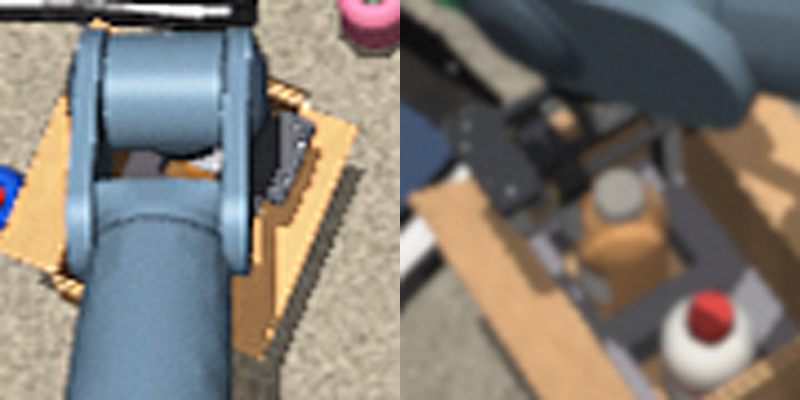

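The shaded cap is at side crop (618,195), between the fingers. I'll go a little lower, close, and watch the width, which should be about 32.

Call:
{"method": "move_arm", "body": {"targets": [[[0, 0, 0.2], [0, 0, 0], 4.5], [[0, 0, 0.3], [0, 0, 0], 3.5], [[0, 0, 0.3], [0, 0, 0], 2.5], [[0, 0, 0.3], [0, 0, 0], 2.5], [[0, 0, 0.3], [0, 0, 0], 2], [[0, 0, 0.3], [0, 0, 0], 2], [[0, 0, 0.3], [0, 0, 0], 2], [[0, 0, 0.3], [0, 0, 0], 2]], "force": 35}}

```text
t: 6.57
position: [600.0, 112.0, 120.7]
ee_rot: [0.628, 3.078, 0.001]
contact_force: [1.1, 1.1, 1.1]
grip_width: 31.1
grip_force: 35.0
```

Width 31.1 mm at 35 N matches the cap. Lifting slowly.

Call:
{"method": "move_arm", "body": {"targets": [[[0, 0, -0.4], [0, 0, 0], 2], [[0, 0, -1.2], [0, 0, 0], 2], [[0, 0, -2.4], [0, 0, 0], 2], [[0, 0, -4], [0, 0, 0], 2], [[0, 0, -6], [0, 0, 0], 2], [[0, 0, -8], [0, 0, 0], 2], [[0, 0, -10], [0, 0, 0], 2], [[0, 0, -12], [0, 0, 0], 2], [[0, 0, -14], [0, 0, 0], 2], [[0, 0, -16], [0, 0, 0], 2], [[0, 0, -17.6], [0, 0, 0], 2], [[0, 0, -18.4], [0, 0, 0], 2]]}}

```text
t: 7.57
position: [600.5, 111.9, 308.4]
ee_rot: [0.627, 3.073, 0.001]
contact_force: [-0.4, 0.7, -1.4]
grip_width: 31.3
grip_force: 34.9
```

Call:
{"method": "move_arm", "body": {"targets": [[[0, 0, -0.2], [0, 0, 0], 2], [[0, 0, -0.2], [0, 0, 0], 2], [[0, 0, -0.2], [0, 0, 0], 2], [[0, 0, -0.2], [0, 0, 0], 2], [[0, 0, -0.2], [0, 0, 0], 2], [[0, 0, -0.2], [0, 0, 0], 2]]}}

```text
t: 8.07
position: [599.4, 111.9, 305.4]
ee_rot: [-0.628, -3.076, 0.001]
contact_force: [-0.2, 0.2, -1.5]
grip_width: 31.5
grip_force: 34.9
```

```bash
python3 - <<'E'
from h import *
b=cams.snapshot('side')[150:310,230:390,::-1]; a=cams.snapshot('top')[150:270,220:340,::-1]
cv2.imwrite('pics/c5.png',np.hstack([cv2.resize(x,(400,400),interpolation=cv2.INTER_CUBIC) for x in(a,b)]))
s=robot.sense();print(s['t'],s['position'],s['ee_rot'],s['grip_width'],s['grip_force'],s['contact_force'])
E
```

```text
8.1667 [599.5735283  111.90188776 305.92418863] [-6.28065219e-01 -3.07727096e+00  2.86062467e-04] 31.35355691872837 34.92970883846283 [ 0.60980742 -0.26506801 -2.06347435]
```

View pics/c5.png

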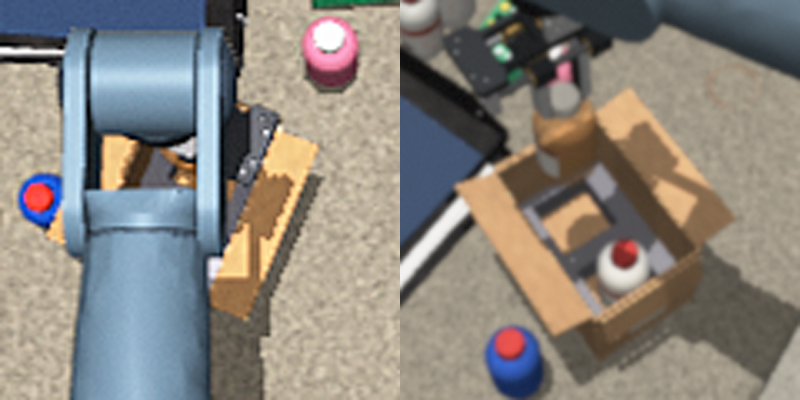

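The amber bottle hangs upright from the gripper (cap at side px ~(296,189)), its well is empty, the white bottle is standing, and both flaps are back. I'll check the cap's height on its ray and then hand in.

```bash
python3 - <<'E'
from h import *
for z in(310,324): print(z,plane('side',(296,189.2),z).round(0))
s=robot.sense();print(s['t'],s['position'],s['grip_width'])
print(robot.job_done())
E
```

```text
310 [599. 109. 310.]
324 [593. 115. 324.]
8.1667 [599.5735283  111.90188776 305.92418863] 31.35355691872837
the job is handed in; nothing more can be done
None
```

I swung both long flaps well back past upright and handed the job in with the amber bottle held still and upright above the carton, its bottom about 3–4 cm above the walls; the white bottle is still standing in its well, and the arm went nowhere near the things on the worktop.

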